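# Thread a headed axle through a conveyor-wheel stand

### The arm

A 6-joint arm with a two-finger parallel gripper is mounted at the origin on a cart in front of the work surface, level with it; the furniture and walls round the work are solid. World frame = base frame: x ahead of the robot, y to its left, z up, the work surface at z = 0. Lengths are in mm, angles in rad, forces in N, time in s.
With the tool pointing down it reaches from about 275 to 725 mm from the base axis. Payload 5.6 kg.
Tool frame: the origin (TCP) lies on the centre line of the jaws, within the pads' length; the fingertips stand 14 mm ahead of it and the grasp point (between the pads) lies 5 mm behind it (manip.nose_length is the distance from the TCP to the fingertips, in mm); z points along the fingers, y is the line along which they close (so a half turn about z gives the same grasp; the last joint's range is limited). The gripper opens to 85 mm and grips with 20 to 120 N. Pads are 22 mm wide; open, the fingers measure 114 mm over their backs; the gripper's body (76 mm by 85 mm) begins 54 mm behind the grasp point. The pads swing forward as they close: fully open they stand 13 mm farther back than shut.
Start: joints at [-0.82, 0.255, 0.108, 0, -1.424, -0.285], TCP at [247.043, -491.389, 245.283] pointing down, gripper open.
Joint ranges: [-2.95, 2.95], [-1.21, 1.97], [-1.09, 1.5], [-2.87, 1.71], [-2.94, -0.07], [-3.05, 3.05]. Speed limits (rad/s): [2.57, 2.57, 3.14, 3.14, 3.14, 3.14].

### API

Orientations are given as a unit quaternion [w, x, y, z].
In Python, from workcell import manip gives the robot as it stands. The module is installed in compiled form; this text tells all that it offers. Calls block until the motion is done:
- manip.goto(position, orientation): joint-space move of the TCP to a pose.
- manip.servo_line(position, frame=None, v=150): straight line of the TCP; frame=None keeps the orientation; v is the mean speed in mm/s.
- manip.move_j(angles): joint-space move.
- manip.release() and manip.gripper_close(newtons=None): open the fingers fully, or close them until they stop; newtons is the grip in N (None keeps the last).
- manip.dwell(seconds).
- manip.inverse_kinematics(position, orientation): joint angles nearest the present ones, or None.
- manip.read_camera(name): name is "scene" or "top" or "wrist"; returns the picture (400x640x3 uint8, red, green, blue); there is no depth.
- manip.calibration(name): a dict with "vertical_fov" (degrees; the focal length in pixels is half the picture's height over the tangent of half this angle, whatever the lens; pixels are square), "cx", "cy" (the principal point, pixels), "rvec" (rotation vector, rad) and "tvec" (3), from world to camera coordinates, as OpenCV has them; the wrist camera has in their place "mount" (4x4, takes a point from camera to tool coordinates, whose origin is the TCP and whose axes are the flange's). Camera axes: x right, y down, z forward; pixel columns grow to the right and rows downward; lengths in mm; the calibration is good to about 2 mm. The wrist camera is an equidistant fisheye: a pixel r from the principal point sees the ray r / f radians off the axis. A picture is of the moment at which its call begins: read the wrist's pose just before it. calibration takes no time and is no camera call.
A pose or a line that the arm cannot do raises manip.PlanningError and nothing moves.
- manip.close_job(): hands the job in; it is judged then, once.
Readings, each from a call of its own:
- manip.get_clock(): time.
- manip.get_joint_pos(): joint angles.
- manip.get_dq(): joint speeds.
- manip.get_effort(): joint torques, N m.
- manip.get_position(): TCP position.
- manip.get_ee_rot(): TCP orientation.
- manip.get_ft_force(): force on the tool from outside, world axes, zero at the start.
- manip.get_ft_torque(): the same for the moment, N m.
- manip.get_grip_width(): finger opening in mm.
- manip.get_finger_force(): force on a finger pad.
Only numpy, scipy, OpenCV 4.12 (cv2) and the standard library are available. Lean on these libraries where they do the work, as an engineer would, in place of code of your own. Each camera call takes 0.05 s, during which the arm holds its last target. There are 200 camera calls.

### The job

Fit the loose headed axle into the wheel stand: put it nose first through the right-hand ear (as seen from the robot), the wheel and the left-hand ear, and push it fully home so that its head sits against the right-hand ear. The ear pair is clamped somewhere along its cross slide, so feel or look for where the hole really is. Leave the axle there and let go.

Things in the scene. Friction and masses are not known exactly. Their poses are not given: they have to be found in the camera images.
- stand: fixed grey bed plate of the wheel stand, 124 x 76 x 8 mm, origin at the centre of its underside, z up. Its x axis is the direction in which the axle goes in (roughly from the robot's right to its left), its y axis that of the cross slide. An aluminium bracket with two upright ears and the wheel is clamped on it anywhere from y = -15 to +15 mm: not reported; it does not give when touched
- near_mid (a point): point fixed on the bed, axes as the stand: where the outer mouth of the first (right-hand) ear's hole would be if the bracket stood at the slide's middle (x = -42, y = 0, z = 60 mm). The real hole lies up to 15 mm off along y. The ear is 10 mm thick (along x), 30 mm wide (along y), top at z = 80 mm, its round 12 mm through hole centred in its width, axis along x, at z = 60 mm
- far_mid (a point): the same for the second (left-hand) ear's outer face (x = +42 mm); it has the same shape, hole and y offset as the first. Between the ears stands a steel wheel 48 mm in diameter, 24 mm wide (x = -12 to +12 mm), top at z = 84 mm, its 15 mm bore on the holes' axis; it spins freely
- axle_mid (a point): middle of the shank of the loose steel axle, on its axis; x axis points to the nose. Shank 10 mm in diameter, 110 mm long, about 90 g; its last 4 mm taper to a 5 mm nose; at the other end a round head, 18 mm in diameter, 8 mm thick. At the start it lies level, axis about 60 mm above the bench. Let go with only part of its length in the holes, it sags a few degrees
- axle_nose (a point): tip of the nose, 55 mm ahead of axle_mid, same axes
- axle_head (a point): middle of the head, 59 mm behind axle_mid, same axes; the face that seats against the ear is 4 mm ahead of it
- rest: fixed wooden rest that the axle lies in at the start: foot 110 x 60 x 10 mm, origin at the centre of its underside, x along the axle; two V-notched posts, 8 mm thick (along x), at x = -40 and +40 mm, tops about 69 mm high; the axle is free for a grasp between them

How it is judged:
By the outcome, as a careful person would: the job done as asked, in the order asked, and still so for the second after the job is handed in, with the robot touching nothing.
It also fails if it takes over 56 s, if anything falls off the work surface, if the arm or the gripper's body presses on something with over 40 N, if the wrist force passes 120 N, or if a joint passes its speed limit or range.

## Working session

There is one attempt and no reset: what is moved stays moved. The work goes in short steps, each a Python script; the robot and the scene stay as the last script left them, time stands still between calls to the robot, and variables do not carry over. Pictures are saved under pics/ and viewed, at most 10 in all, crops included, and the job is handed in when it is done.

```bash
mkdir -p pics; ls
python3 - <<'E'
from workcell import manip
import cv2,numpy as np
for n in ["scene","top","wrist"]:
    im=manip.read_camera(n); cv2.imwrite(f"pics/{n}0.png",im[:,:,::-1]); print(n,manip.calibration(n))
print(manip.get_clock(),manip.nose_length,manip.get_ee_rot())
E
```

```text
pics
scene {'vertical_fov': 44.126000397779265, 'cx': 320.27067000634287, 'cy': 200.10658929316563, 'rvec': array([ 0.840364  , -2.383504  ,  1.22819779]), 'tvec': array([303.34310851, 296.42822426, 628.55665934])}
top {'vertical_fov': 48.68136404698223, 'cx': 315.70278486881745, 'cy': 205.74296699485052, 'rvec': array([ 2.20529594, -2.00669377,  0.2170662 ]), 'tvec': array([-180.21851162,  498.9688122 ,  904.47738837])}
wrist {'vertical_fov': 65.70646984690485, 'cx': 317.9585950453047, 'cy': 196.6812819151807, 'mount': array([[-8.03535414e-05, -9.48019198e-01, -3.18213125e-01,
         8.09529464e+01],
       [ 9.99999501e-01,  2.40638458e-04, -9.69423809e-04,
         1.38441366e-01],
       [ 9.95606698e-04, -3.18213044e-01,  9.48018706e-01,
        -1.27948634e+02],
       [ 0.00000000e+00,  0.00000000e+00,  0.00000000e+00,
         1.00000000e+00]])}
0.15 14.0 [-2.07074134e-04 -2.30761078e-01  9.73010171e-01  6.98611809e-04]
```

View pics/scene0.png

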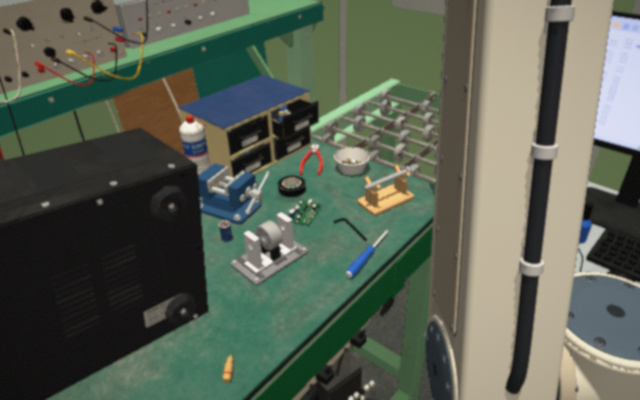

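View pics/top0.png

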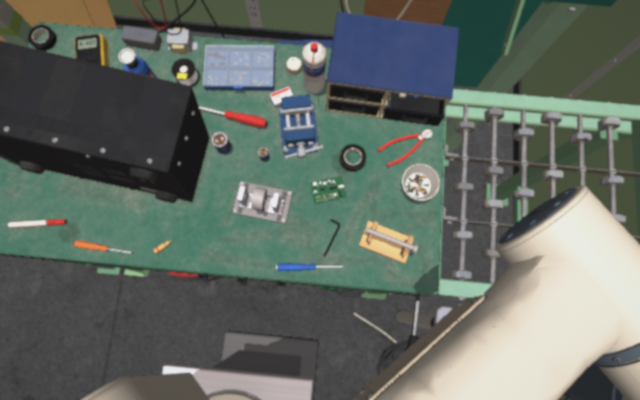

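The scene and top views show the stand at top-pixel (263,200). The rest with the axle is at about (388,240), with the head apparently at the right end. Next I'll compute coarse positions and take close wrist views.

```bash
cat > h.py <<'E'
from workcell import manip
import cv2,numpy as np
from scipy.spatial.transform import Rotation as R
def q2R(q): return R.from_quat([q[1],q[2],q[3],q[0]]).as_matrix()
def R2q(M):
    x=R.from_matrix(M).as_quat(); return [x[3],x[0],x[1],x[2]]
def cam(n,pose=None):
    """returns (C,Rcw,f,cx,cy,fisheye); Rcw cam->world"""
    c=manip.calibration(n); f=200/np.tan(np.radians(c['vertical_fov']/2))
    if n=='wrist':
        p,Rt=pose; M=c['mount']; return np.array(p)+Rt@M[:3,3],Rt@M[:3,:3],f,c['cx'],c['cy'],True
    Rw=cv2.Rodrigues(c['rvec'])[0]; return -Rw.T@c['tvec'],Rw.T,f,c['cx'],c['cy'],False
def ray(K,uv):
    C,Rc,f,cx,cy,fe=K; d=np.array([(uv[0]-cx)/f,(uv[1]-cy)/f,1.])
    if fe:
        r=np.hypot(d[0],d[1]); d=np.array([*(d[:2]/max(r,1e-9)*np.sin(r)),np.cos(r)])
    return C,Rc@(d/np.linalg.norm(d))
def onz(K,uv,z):
    C,d=ray(K,uv); return C+d*(z-C[2])/d[2]
def proj(K,P):
    C,Rc,f,cx,cy,fe=K; v=Rc.T@(np.array(P)-C)
    if fe:
        r=np.hypot(v[0],v[1]); return np.array([cx,cy])+f*v[:2]/max(r,1e-9)*np.arctan2(r,v[2])
    return np.array([cx,cy])+f*v[:2]/v[2]
def tri(rays):
    A=sum(np.eye(3)-np.outer(d,d) for C,d in rays); b=sum((np.eye(3)-np.outer(d,d))@C for C,d in rays)
    return np.linalg.solve(A,b)
def snap(name):
    pose=(np.array(manip.get_position()),q2R(manip.get_ee_rot())); im=manip.read_camera('wrist')
    cv2.imwrite(f'pics/{name}.png',im[:,:,::-1]); np.savez(f'pics/{name}.npz',p=pose[0],R=pose[1])
def load(name):
    d=np.load(f'pics/{name}.npz'); return cv2.imread(f'pics/{name}.png'),cam('wrist',(d['p'],d['R']))
def down(yaw): # tool z down, tool x at yaw in world
    c,s=np.cos(yaw),np.sin(yaw); return np.array([[c,s,0],[s,-c,0],[0,0,-1.]])
E
python3 - <<'E'
from h import *
K=cam('top')
for n,uv,z in [('axhead',(414,247),60),('axnose',(366,231),60),('stand corners',(234,212),8),('',(240,183),8),('',(292,188),8),('',(286,222),8)]: print(n,onz(K,uv,z).round(1))
T=manip.calibration('wrist'); print(q2R(manip.get_ee_rot()).round(3))
E
```

```text
axhead [ 443.2 -347.4   60. ]
axnose [ 467.7 -244.1   60. ]
stand corners [491.4  50.8   8. ]
 [560.  46.   8.]
 [559.5 -73.9   8. ]
 [479.7 -68.7   8. ]
[[-0.893 -0.449 -0.001]
 [-0.449  0.893  0.001]
 [ 0.     0.001 -1.   ]]
```

Run:
```python
from h import *
for s in (1,-1):
  for p,y in [((455,-296,55),76.6),((455,-296,170),76.6),((522,-110,55),87),((522,-12,170),87)]:
    q=manip.inverse_kinematics(p,R2q(down(np.radians(y)+(0 if s>0 else np.pi)))); print(s,p,None if q is None else np.round(q,2))
# tilted view, tool x=-y
M=down(np.radians(87)+np.pi)
for t in (-.8,.8):
  Mt=M@R.from_euler('y',t).as_matrix(); print(t,Mt[:,2].round(2)); 
  q=manip.inverse_kinematics((522,-120,150),R2q(Mt)); print(q)
```

```text
1 (455, -296, 55) None
1 (455, -296, 170) None
1 (522, -110, 55) [ 0.09  0.36 -0.26  0.   -0.95  3.  ]
1 (522, -12, 170) [ 0.28  0.24 -0.11  0.   -1.22  2.81]
-1 (455, -296, 55) [-0.29  0.38 -0.23  0.   -0.96  0.05]
-1 (455, -296, 170) [-0.29  0.28 -0.06  0.   -1.24  0.05]
-1 (522, -110, 55) [ 0.09  0.36 -0.26  0.   -0.95 -0.14]
-1 (522, -12, 170) [ 0.28  0.24 -0.11  0.   -1.22 -0.33]
-0.8 [ 0.04  0.72 -0.7 ]
[-0.44342272  0.52255068  0.24973093 -0.72763052 -1.64646479  0.46712523]
0.8 [-0.04 -0.72 -0.7 ]
[ 0.44963486  0.39235186 -0.46620785  0.72028565 -1.26426043 -0.92615648]
```

Run:
```python
from h import *
M1=down(np.radians(76.6)+np.pi); M2=down(np.radians(87)+np.pi)
manip.goto((450,-290,170),R2q(M1)); manip.dwell(.1); snap('w1')
manip.servo_line((480,-330,170)); manip.dwell(.1); snap('w1b')
manip.goto((520,-25,170),R2q(M2)); manip.dwell(.1); snap('w2')
manip.goto((522,-130,150),R2q(M2@R.from_euler('y',-.8).as_matrix())); manip.dwell(.1); snap('w3')
print(manip.get_clock())
ims=[cv2.imread(f'pics/{n}.png') for n in ('w1','w1b','w2','w3')]
m=np.vstack([np.hstack(ims[:2]),np.hstack(ims[2:])]); cv2.imwrite('pics/m1.png',cv2.resize(m,(800,500),interpolation=cv2.INTER_AREA))
```

```text
4.3833
```

View pics/m1.png

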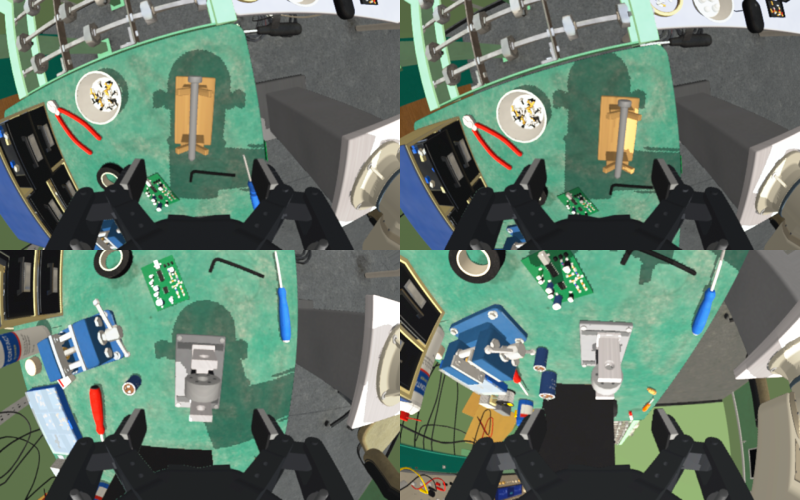

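Montage: the axle has its head up, meaning towards -y. The nose points towards the stand. Now a zoom.

Run:
```python
import cv2,numpy as np
def c(n,x,y,w,h,s): return cv2.resize(cv2.imread(f'pics/{n}.png')[y:y+h,x:x+w],None,fx=s,fy=s,interpolation=cv2.INTER_CUBIC)
a=c('w1',260,100,100,170,3.5); b=c('w2',260,120,110,170,3.5) ; d=c('w3',280,100,100,170,2.0)
d=cv2.resize(cv2.imread('pics/w3.png')[100:270,280:380],(350,595),interpolation=cv2.INTER_CUBIC)
m=np.hstack([a[:595],b[:595],d])
m=cv2.resize(m,None,fx=800/m.shape[1],fy=800/m.shape[1]); print(m.shape, 3.5*800/(350+385+350)); cv2.imwrite('pics/m2.png',m)
```

```text
(439, 800, 3) 2.5806451612903225
```

View pics/m2.png

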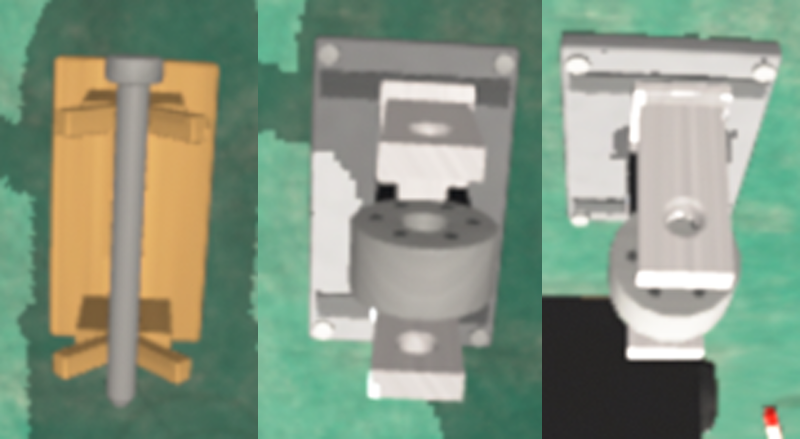

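Run:
```python
from h import *
s=2.5806451612903225
def px(n,x,y):
    o={'w1':(0,260,100),'w2':(258,260,120),'w3':(542,280,100)}[n]
    return ((x-o[0])/s+o[1],y/s+o[2])
K={n:load(n)[1] for n in ('w1','w2','w3')}
Z=lambda n,x,y,z: onz(K[n],px(n,x,y),z)
print('bed corners w2',[Z('w2',*p,8).round(1) for p in ((316,38),(517,47),(309,338),(490,345))])
print('bed corners w3',[Z('w3',*p,8).round(1) for p in ((563,45),(777,55),(570,221))])
print('ear top outer edge w2',[Z('w2',*p,80).round(1) for p in ((381,142),(478,142))])
print('ear top inner edge w2',[Z('w2',*p,80).round(1) for p in ((376,183),(485,179))])
print('ear top outer edge w3',[Z('w3',*p,80).round(1) for p in ((638,270),(735,274))])
print('far top w2',[Z('w2',*p,80).round(1) for p in ((371,375),(464,375),(367,397),(465,399))])
print('hole w2,w3 @60',Z('w2',431,128,60).round(1),Z('w3',685,218,60).round(1),tri([ray(K['w2'],px('w2',431,128)),ray(K['w3'],px('w3',685,218))]).round(1))
print('far hole inner face@60',Z('w2',415,342,60).round(1))
print('axle nose',Z('w1',121,403,60).round(1),'shank mid at',Z('w1',(108+137)/2,370,60).round(1),Z('w1',132,100,60).round(1),'head front',Z('w1',134,82,60).round(1),'head back top',Z('w1',134,57,66).round(1))
```

```text
bed corners w2 [array([551.5, -74.2,   8. ]), array([478.4, -67.1,   8. ]), array([565.3,  47.7,   8. ]), array([490.8,  54.8,   8. ])]
bed corners w3 [array([551.1, -76.4,   8. ]), array([479.7, -68.4,   8. ]), array([564.6,  48.4,   8. ])]
ear top outer edge w2 [array([526.7, -52. ,  80. ]), array([499.4, -50.6,  80. ])]
ear top inner edge w2 [array([528.9, -40. ,  80. ]), array([497.7, -39.6,  80. ])]
ear top outer edge w3 [array([527.2, -54.3,  80. ]), array([497.1, -49.7,  80. ])]
far top w2 [array([534.8,  23.2,  80. ]), array([505.4,  24.8,  80. ]), array([536.7,  31.5,  80. ]), array([505.3,  34. ,  80. ])]
hole w2,w3 @60 [512.2 -50.5  60. ] [512.3 -49.9  60. ] [512.2 -50.6  60.4]
far hole inner face@60 [520.7  22.9  60. ]
axle nose [ 472.1 -242.    60. ] shank mid at [ 468.4 -254.2   60. ] [ 443.9 -340.4   60. ] head front [ 442.  -345.6   60. ] head back top [ 440.  -353.4   66. ]
```

Axle, hole and stand axis are located: the hole mouth is at about (512.3, -50.8, 60) with stand x yaw at about 84°. The axle yaw is about 73.9°. Next I grasp the axle and move it to the pre-insert pose.

```bash
cat >> h.py <<'E'
P0=np.array([512.3,-50.8,60.]); YS=np.radians(84.0); U=np.array([np.cos(YS),np.sin(YS),0]); MS=down(YS+np.pi)
E
python3 - <<'E'
from h import *
s=2.5806451612903225; K=load('w1')[1]
f=lambda x,y:onz(K,(x/s+260,y/s+100),69)
ya=np.radians(73.9); a=np.array([np.cos(ya),np.sin(ya),0]); mid=np.array([457,-293.8,60.])
print('posts along axle',[round(float((f(*p)-mid)@a),1) for p in ((80,122),(178,123),(78,361),(165,364))])
G=20
M=down(ya+np.pi); g=mid-G*a
manip.goto(g+[0,0,60],R2q(M)); manip.servo_line(g+[0,0,-5],v=120)
manip.gripper_close(80); print('w',manip.get_grip_width(),manip.get_finger_force(),manip.get_ft_force())
manip.servo_line(g+[0,0,50],v=120); print(manip.get_grip_width(),manip.get_ft_force())
c=P0-(55+G+20)*U
manip.goto(c+[0,0,50],R2q(MS)); manip.servo_line(c+[0,0,-5],v=120); manip.dwell(.2)
print(manip.get_grip_width(),manip.get_ft_force(),manip.get_ft_torque(),manip.get_position(),manip.get_clock()); snap('p1')
cv2.imwrite('pics/p1c.png',cv2.resize(cv2.imread('pics/p1.png')[120:320,220:420],(600,600),interpolation=cv2.INTER_CUBIC))
E
```

```text
posts along axle [-42.6, -43.6, 34.1, 33.8]
w 6.862397908378854 78.16080808639526 [-1.01324284  0.5399825   3.77936926]
7.188733231486539 [-0.84180945  0.08131978 -1.56659878]
7.108602809331158 [-0.34264696 -0.09383996 -0.81681913] [0.031332   0.01790392 0.01557234] [ 503.04346046 -145.43592266   55.94314337] 8.7333
```

View pics/p1c.png

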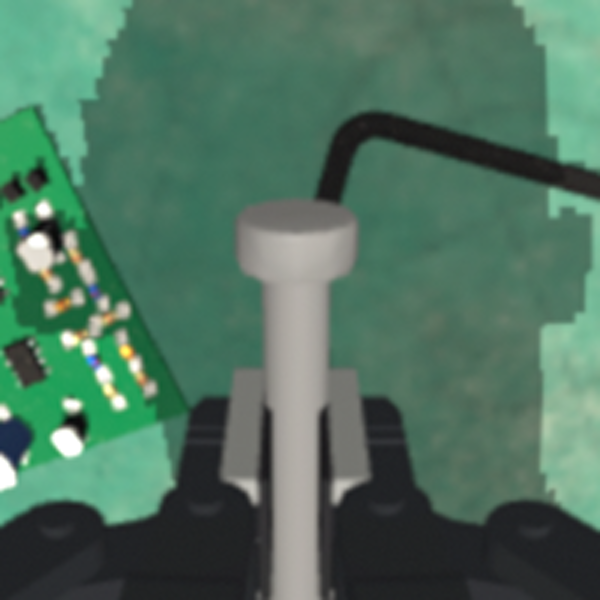

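The grasp holds: the head is upright at (297,235) in the crop and the shank is straight between the pads. Next I'll advance with force monitoring and trim the pose error.

```bash
cat >> h.py <<'E'
G=20
def tcp(nose,dy=0,dz=0,g=None): # TCP for nose tip at depth `nose` past near mouth; dy along stand y
    return P0+(nose-55-(G if g is None else g))*U+dy*np.array([-U[1],U[0],0])+np.array([0,0,dz-5])
def loc(p): # position in stand axes relative to the near mouth
    d=np.array(p)-P0; return np.array([d@U,d@np.array([-U[1],U[0],0]),d[2]])
def st(): # force in stand axes
    F=np.array(manip.get_ft_force()); return np.array([F@U,F@np.array([-U[1],U[0],0]),F[2]])
E
python3 - <<'E'
from h import *
manip.dwell(.3); t=tcp(-20); e=np.array(manip.get_position())-t; print('err',e,(q2R(manip.get_ee_rot()).T@MS).round(4).tolist())
manip.servo_line(t-e,v=60); manip.dwell(.2); e2=np.array(manip.get_position())-t; print('err2',e2)
F0=st(); print('F0',F0)
off=e
for n in (-12,-6,-2,1,4,7,10):
    manip.servo_line(tcp(n)-off,v=50); manip.dwell(.05)
    F=st()-F0; print(n,F.round(1),loc(manip.get_position()).round(2),round(manip.get_grip_width(),2))
    if np.abs(F).max()>8: break
print(manip.get_clock()); snap('p2')
im=manip.read_camera('scene'); cv2.imwrite('pics/s2.png',im[:,:,::-1])
a=cv2.resize(cv2.imread('pics/p2.png')[150:390,250:400],(375,600),interpolation=cv2.INTER_CUBIC)
b=cv2.resize(cv2.imread('pics/s2.png')[200:300,210:281],(425,600),interpolation=cv2.INTER_CUBIC)
cv2.imwrite('pics/m3.png',np.hstack([a,b]))
E
```

```text
err [0.07624185 0.04595413 0.11126975] [[1.0, -0.0001, 0.0], [0.0001, 1.0, 0.0002], [-0.0, -0.0002, 1.0]]
err2 [-0.08584481 -0.02989863 -0.11773873]
F0 [-0.30071157 -0.14338737 -1.74498172]
-12 [-0.1 -0.5  1.4] [-8.679e+01  6.000e-02 -5.100e+00] 7.0
-6 [0.5 0.  0.7] [-8.089e+01  4.000e-02 -5.080e+00] 7.15
-2 [-0.2 -0.7  0.8] [-7.696e+01  4.000e-02 -5.100e+00] 7.15
1 [-5.  -0.7  0.3] [-75.19   0.14  -4.91] 6.98
4 [-14.   -0.2   1.7] [-74.32   0.27  -4.58] 7.15
11.1083
```

View pics/m3.png

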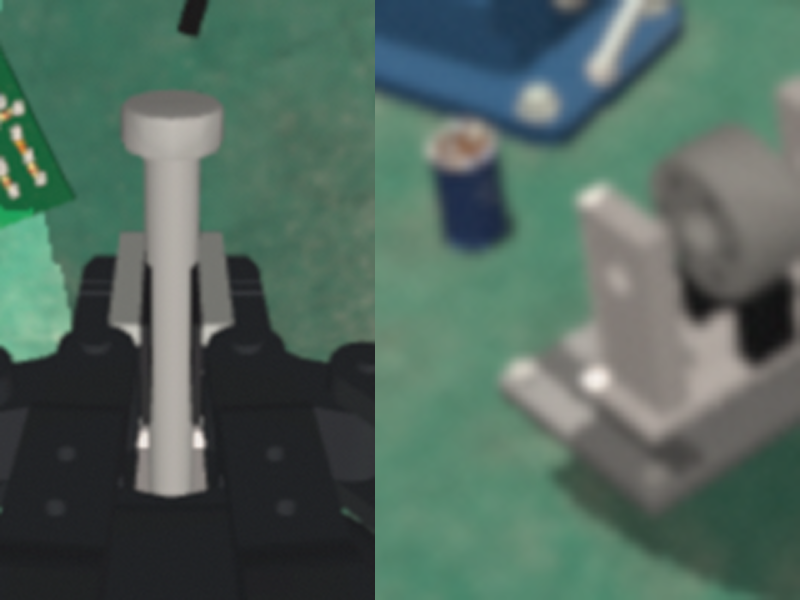

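The nose contacts at depth of about 0, on the ear face. The wrist view shows good lateral alignment, so the height or pitch is suspect. I'll check the wider scene crop against projections.

Run:
```python
from h import *
K=cam('scene')
for n,p in (('hole',P0),('head',P0-118*U),('mid',P0-55*U),('eartop',P0+[0,0,20])): print(n,proj(K,p).round(1))
im=cv2.imread('pics/s2.png')[190:290,240:373]; cv2.imwrite('pics/s2c.png',cv2.resize(im,(798,600),interpolation=cv2.INTER_CUBIC))
```

```text
hole [286.8 224.5]
head [332.2 197.7]
mid [308.7 211.5]
eartop [286.1 215.7]
```

View pics/s2c.png

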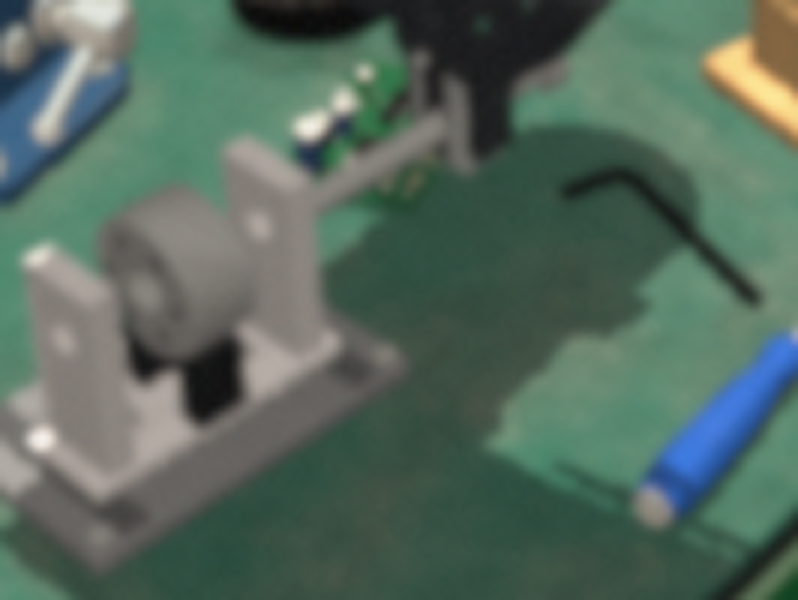

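Run:
```python
from h import *
K=cam('scene'); im=cv2.imread('pics/s2.png'); S=cv2.cvtColor(im,cv2.COLOR_BGR2HSV)[...,1].astype(int)
for c in range(296,314,2):
    print(c,int(proj(K,P0)[1]), S[202:230,c].tolist())
print('far hole',proj(K,P0+84*U),'near inner',proj(K,P0+10*U))
print('d/dy',proj(K,P0+np.array([-U[1],U[0],0])*10)-proj(K,P0),'d/dz',proj(K,P0+[0,0,10])-proj(K,P0))
```

```text
296 224 [62, 52, 34, 26, 21, 23, 20, 2, 43, 73, 67, 88, 111, 108, 84, 53, 31, 18, 19, 19, 15, 23, 54, 81, 92, 92, 91, 84]
298 224 [62, 69, 48, 36, 27, 24, 24, 40, 80, 104, 120, 116, 83, 42, 26, 21, 22, 19, 20, 17, 25, 54, 87, 94, 94, 91, 87, 81]
300 224 [30, 45, 84, 89, 66, 67, 93, 122, 126, 126, 112, 76, 31, 21, 23, 19, 19, 18, 18, 33, 77, 106, 106, 99, 97, 93, 87, 83]
302 224 [55, 78, 102, 98, 100, 115, 127, 133, 137, 132, 106, 46, 18, 21, 21, 19, 16, 18, 26, 59, 122, 133, 118, 99, 97, 96, 93, 91]
304 224 [140, 144, 140, 127, 102, 84, 66, 73, 112, 122, 82, 34, 19, 21, 21, 19, 23, 32, 41, 48, 84, 126, 118, 103, 100, 99, 94, 92]
306 224 [131, 131, 125, 98, 52, 30, 33, 53, 75, 63, 34, 18, 19, 19, 17, 20, 36, 53, 74, 87, 103, 126, 126, 114, 103, 98, 99, 94]
308 224 [38, 39, 29, 21, 18, 17, 30, 43, 44, 30, 18, 21, 19, 19, 23, 43, 65, 67, 60, 59, 74, 104, 115, 105, 99, 100, 99, 100]
310 224 [15, 15, 14, 17, 14, 16, 15, 20, 19, 19, 19, 20, 24, 26, 42, 55, 63, 65, 70, 89, 107, 107, 103, 99, 99, 101, 100, 100]
312 224 [7, 13, 7, 7, 12, 13, 20, 18, 20, 19, 18, 21, 25, 34, 49, 59, 85, 109, 106, 101, 101, 101, 100, 99, 105, 101, 101, 99]
far hole [250.15391261 246.05829596] near inner [282.63123294 226.91009149]
d/dy [3.65566875 2.35772099] d/dz [-0.33645483 -4.37299322]
```

The shank sits about 1.1 px low in the scene, roughly 2.5 mm. I'll back off, raise it and retry.

```bash
cat >> h.py <<'E'
def adv(ns,dy,dz,lim=10,F0=None,v=40,g=None):
    for n in ns:
        manip.servo_line(tcp(n,dy,dz,g),v=v); manip.dwell(.05); F=st()-F0
        print(n,F.round(1),loc(manip.get_position()).round(2),np.array(manip.get_ft_torque()).round(2))
        if abs(F[0])>lim or np.abs(F[1:]).max()>15: return False
    return True
E
python3 - <<'E'
from h import *
manip.servo_line(tcp(-5),v=60); manip.servo_line(tcp(-5,0,2.5),v=60); manip.dwell(.3); F0=st(); print(F0)
print(adv((-1,1,3,5,7,10),0,2.5,8,F0),manip.get_clock())
E
```

```text
[ 0.04554137  0.07617051 -0.88102314]
-1 [ 0.3 -1.  -0.4] [-75.83  -0.    -2.5 ] [0.03 0.01 0.04]
1 [-0.7  0.1  0.5] [-7.396e+01 -2.000e-02 -2.500e+00] [ 0.01 -0.01 -0.01]
3 [-0.7  0.5  1.7] [-7.205e+01  4.000e-02 -2.410e+00] [-0.17  0.14  0.01]
5 [ 0.2 -0.3  1.8] [-6.968e+01 -2.000e-02 -2.460e+00] [0.46 0.19 0.11]
7 [1.1 0.6 0.1] [-6.786e+01 -5.000e-02 -2.470e+00] [0.25 0.15 0.04]
10 [-0.5  0.3  1.3] [-6.484e+01 -3.000e-02 -2.490e+00] [0.27 0.25 0.05]
True 13.8583
```

Run:
```python
from h import *
F0=np.array([0,0,-.9])
print(adv((16,22,27,30,33,38,44,50,56,60),0,2.5,10,F0,v=60),manip.get_clock())
```

```text
16 [0.4 1.5 2.5] [-58.5   -0.06  -2.49] [0.7  0.26 0.06]
22 [1.3 0.4 2.2] [-52.48  -0.08  -2.49] [0.78 0.26 0.09]
27 [0.6 1.2 3.6] [-47.71  -0.07  -2.47] [0.61 0.4  0.03]
30 [-0.1  1.3  3.7] [-4.498e+01 -2.000e-02 -2.440e+00] [0.1  0.4  0.01]
33 [-1.3  1.6  2.8] [-4.195e+01  2.000e-02 -2.470e+00] [-0.19  0.46  0.08]
38 [0.2 1.4 4.3] [-36.67  -0.05  -2.45] [0.21 0.55 0.01]
44 [-0.3  2.4  5.4] [-30.7   -0.06  -2.42] [0.48 0.63 0.11]
50 [0.  2.6 6.1] [-24.82  -0.09  -2.3 ] [0.21 0.81 0.03]
56 [-2.   2.2  7.2] [-18.93  -0.09  -2.15] [0.01 0.92 0.07]
60 [-2.   2.3  7.7] [-15.25  -0.08  -2.06] [-0.39  0.95 -0.01]
True 16.8583
```

The nose is through the near ear and the wheel. Now I release, lift clear and look at the sag.

Run:
```python
from h import *
manip.release(); p=np.array(manip.get_position()); manip.servo_line(p+[0,0,45],v=150)
manip.goto(P0-38*U+[0,0,45],R2q(MS)); manip.dwell(.2)
im=manip.read_camera('scene'); cv2.imwrite('pics/s3.png',im[:,:,::-1]); print(manip.get_clock(),manip.get_position())
K=cam('scene'); f=lambda P:((proj(K,P)-[240,180])*6).round(0)
print('axis level: mouth,-20,-50 (seat face),-54',[f(P0+d*U) for d in (0,-20,-50,-54)],'10mm z',f(P0+[0,0,10])-f(P0))
cv2.imwrite('pics/s3c.png',cv2.resize(cv2.imread('pics/s3.png')[180:280,240:373],(798,600),interpolation=cv2.INTER_CUBIC))
```

```text
18.5417 [508.17796638 -88.21987839 104.63036514]
axis level: mouth,-20,-50 (seat face),-54 [array([281., 267.]), array([330., 238.]), array([401., 196.]), array([410., 190.])] 10mm z [ -2. -26.]
```

View pics/s3c.png

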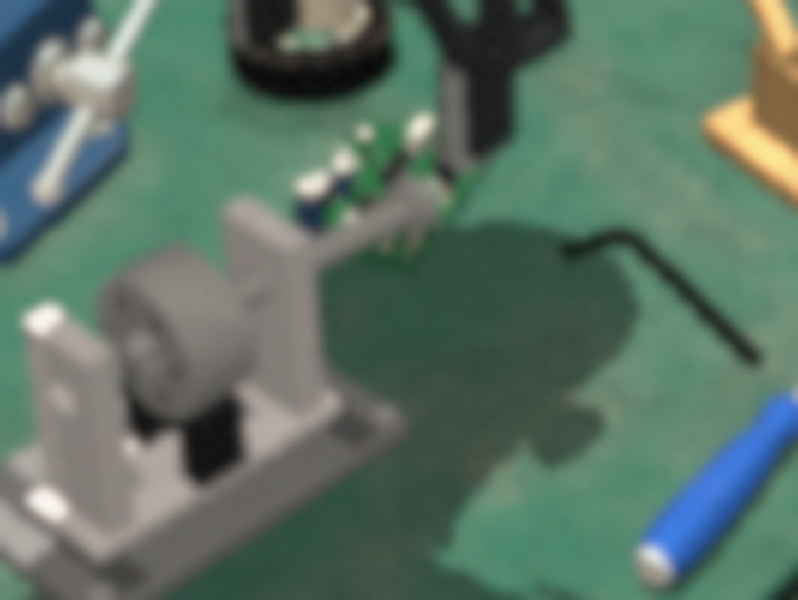

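The axle sits in the ear and wheel with the head sagging about 4°, the head at about (418,203) in the crop. I'll regrip the shank near the head with the tool tilted to match, level it, then advance through the far ear.

Run:
```python
from h import *
yv=np.array([-U[1],U[0],0]); th=np.radians(3.7)
Rt=R.from_rotvec(-yv*th).as_matrix(); print((Rt@U).round(3))
MT=Rt@MS; q=R2q(MT); x=-36
def T(x,z,M): return P0+x*U+np.array([0,0,z])+5*M[:,2]
manip.goto(T(x,40,MT),q); manip.servo_line(T(x,-3.3,MT),v=120); manip.dwell(.2); F0=st(); print('F0',F0.round(1))
manip.gripper_close(80); manip.dwell(.1); print('grip',manip.get_grip_width(),(st()-F0).round(1),np.array(manip.get_ft_torque()).round(2))
manip.servo_line(T(x,0,MS),R2q(MS),v=20); manip.dwell(.2); print('level',(st()-F0).round(1),np.array(manip.get_ft_torque()).round(2),loc(manip.get_position()).round(2))
for d in (4,8,10,12,14,16,18,20,22.5):
    manip.servo_line(T(x+d,0,MS),v=40); manip.dwell(.05); F=st()-F0
    print(d,F.round(1),np.array(manip.get_ft_torque()).round(2),loc(manip.get_position()).round(2))
    if abs(F[0])>14 or np.abs(F[1:]).max()>20: print('stop'); break
print(manip.get_clock())
```

```text
[0.104 0.992 0.065]
F0 [-0.2 -0.2 -0.4]
grip 7.465679284076029 [0.6 0.3 1.1] [-0.19  0.15  0.04]
level [ 0.2 -0.2  0.1] [0.   0.03 0.02] [-3.618e+01  3.000e-02 -5.140e+00]
4 [ 0.6  0.5 -0.4] [0.   0.   0.01] [-3.197e+01 -3.000e-02 -5.000e+00]
8 [-0.2  0.7 -0.7] [-0.04 -0.01 -0.02] [-27.88   0.    -4.99]
10 [ 0.1 -0.1 -0.9] [ 0.02 -0.06 -0.  ] [-2.595e+01 -1.000e-02 -4.990e+00]
12 [ 0.3  0.5 -0.1] [-0.    0.01 -0.01] [-2.397e+01 -1.000e-02 -4.990e+00]
14 [ 0.9  0.3 -0.6] [-0.01  0.03  0.  ] [-2.193e+01 -1.000e-02 -5.000e+00]
16 [ 0.   0.4 -0.6] [-0.05 -0.01 -0.04] [-19.95  -0.02  -4.99]
18 [ 0.2  0.8 -0.7] [-0.03 -0.03 -0.07] [-17.96  -0.02  -4.98]
20 [ 0.3  0.6 -1.1] [ 0.03  0.04 -0.02] [-1.595e+01  1.000e-02 -5.010e+00]
22.5 [ 0.2  0.3 -2. ] [-0.03  0.04 -0.02] [-1.343e+01  1.000e-02 -5.010e+00]
23.525
```

The advance was almost force-free, so the nose is in the far ear. Now I release and push the head home with closed fingers from behind.

Run:
```python
from h import *
T=lambda x,z:P0+x*U+np.array([0,0,z-5])
manip.release(); manip.servo_line(T(-13.4,45),v=150)
manip.servo_line(T(-56,45),v=150); manip.gripper_close(40); manip.servo_line(T(-56,0),v=120); manip.dwell(.2); F0=st(); print('F0',F0.round(1),manip.get_grip_width())
x=-50
while x<-12:
    manip.servo_line(T(x,0),v=50); manip.dwell(.05); F=st()-F0; print(x,F.round(1),loc(manip.get_position()).round(2))
    if F[0]<-15 or np.abs(F[1:]).max()>15: print('stop'); break
    x+=4 if x<-26 else 1.5
im=manip.read_camera('scene'); cv2.imwrite('pics/s4.png',im[:,:,::-1]); print(manip.get_clock())
```

```text
F0 [-0.1 -0.3 -0.5] 0.06572865852012401
-50 [-0.   0.5 -0.2] [-49.74  -0.12  -4.82]
-46 [1.  0.5 0.1] [-4.589e+01  1.000e-02 -5.010e+00]
-42 [-0.4  0.1  0.3] [-4.187e+01 -1.000e-02 -5.010e+00]
-38 [ 1.3  0.2 -0.1] [-37.83  -0.04  -4.99]
-34 [-0.9 -0.3  0.4] [-3.384e+01 -3.000e-02 -4.990e+00]
-30 [0.7 0.5 1. ] [-29.82  -0.03  -5.01]
-26 [0.3 0.9 1.4] [-2.583e+01  1.000e-02 -5.010e+00]
-24.5 [-0.1 -0.5 -0.5] [-24.47  -0.    -5.  ]
-23.0 [-0.9 -0.   0.5] [-2.292e+01 -2.000e-02 -5.010e+00]
-21.5 [0.5 0.1 1. ] [-2.139e+01 -1.000e-02 -5.010e+00]
-20.0 [0.8 0.1 1.2] [-19.91  -0.04  -4.99]
-18.5 [-0.1  0.5  1.5] [-1.846e+01  1.000e-02 -5.010e+00]
-17.0 [-6.5 -1.8 -1.4] [-18.36   0.06  -4.97]
-15.5 [-13.   -2.6  -1.8] [-18.27   0.08  -4.93]
-14.0 [-18.8  -4.2  -2.2] [-18.16   0.1   -4.88]
stop
31.2
```

It stopped hard at pad edge of about -7.3 mm, where a seated head rear would be at -8. I'll back off and verify with the wrist camera.

Run:
```python
from h import *
T=lambda x,z:P0+x*U+np.array([0,0,z-5])
manip.servo_line(T(-40,0),v=80); manip.servo_line(T(-40,80),v=150); manip.goto(T(-25,110),R2q(MS)); manip.dwell(.2); snap('p5')
im=manip.read_camera('scene'); cv2.imwrite('pics/s5.png',im[:,:,::-1]); print(manip.get_clock())
K=load('p5')[1]; c=proj(K,P0).astype(int); print(c)
x0,y0=max(c[0]-60,0),max(c[1]-70,0)
a=cv2.resize(cv2.imread('pics/p5.png')[y0:y0+150,x0:x0+100],(400,600),interpolation=cv2.INTER_CUBIC)
b=cv2.resize(cv2.imread('pics/s5.png')[190:290,240:307],(400,600),interpolation=cv2.INTER_CUBIC)
cv2.imwrite('pics/m5.png',np.hstack([a,b]))
```

```text
32.9167
[317 230]
```

View pics/m5.png

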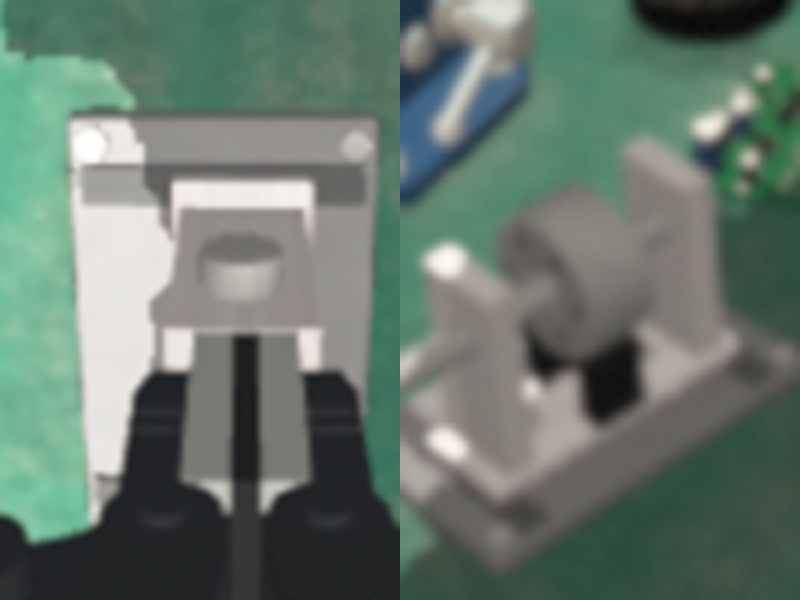

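The head sits flat against the near ear (left crop, about (240,265)). The shank passes through the wheel and sticks out of the far ear (right crop, about (430,365)). The gripper is clear, so I'm handing in.

Run:
```python
from h import *
print(np.array(manip.get_ft_force()).round(1), manip.close_job())
```

```text
the job is handed in; nothing more can be done
[0.1 0.1 0.2] None
```

The axle is through the right-hand ear, the wheel and the left-hand ear, with its head seated against the right-hand ear; the robot has let go and stands clear, and the job was handed in at about 33 s of the 56 s allowed.

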